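# Return the scanned vial to the sample rack

## Robot

A 6-joint arm with a two-finger parallel gripper is mounted at the origin on the work surface. World frame = base frame: x ahead of the robot, y to its left, z up, the work surface at z = 0. Lengths are in m, angles in rad, forces in N, time in s.
With the tool pointing down it reaches from about 0.25 to 0.725 m from the base axis. Payload 4 kg.
Tool frame: the origin (TCP) lies on the centre line of the jaws, within the pads' length; the fingertips stand 8 mm ahead of it and the grasp point (between the pads) lies 11 mm behind it; z points along the fingers, y is the direction in which the jaws open and shut (so a half turn about z gives the same grasp; the last joint's range is limited). The gripper opens to 85 mm and grips with 20 to 120 N. Pads are 22 mm wide; open, the fingers measure 114 mm over their backs; the gripper's body (76 mm by 85 mm) begins 54 mm behind the grasp point. The pads swing forward as they close: fully open they stand 13 mm farther back than shut.
Start: joints at [1.294, 0.241, 0.005, 1.335, 0, 1.571], TCP at [0.137, 0.481, 0.239] pointing down, gripper open.
Joint ranges: [-2.72, 2.72], [-1.05, 1.87], [-1.09, 1.28], [-1.99, 2.15], [-1.42, 1.44], [-3.14, 3.14]. Speed limits (rad/s): [2.79, 2.79, 3.14, 3.14, 3.14, 3.14].

## Interface

Orientations are given as a 3x3 rotation matrix whose columns are the frame's x, y, z axes.
In Python, from plant import state, grab_frame, sign_off gives the robot as it stands.
- The arm moves only by the tool move_arm, never from a script. Its argument "motion" is a list that holds one entry, the list of rows, each a list of 7 numbers: the shift along the tool's x, y, z in units of 25 mm (1.0 is 25 mm), then the turn, a rotation vector about the tool's x, y, z in rad, then the opening in per cent of the stroke, from 0 (shut) to 100 (fully open). A call has 1 to 8 rows; each row shifts and turns the commanded pose from where the row before left it, along the tool's axes as they then stand; what a row does not reach is not made up. A row lasts 1/12 s, in which the tool goes at most 41.7 mm and 7.16 degrees, less where a joint would pass 70% of its speed; a pose out of reach is approached as far as the arm can. A call is refused whole if a number of a shift passes 1 or a number of a turn 0.125, either way. A call with a gripper value outside its range is refused whole. The fingers move at their own pace and stop on an object; "grip_force" is the grip in N (left out, the last holds). Time passes only in rows, so rows that do not move let the fingers close. It gives the time, the measured TCP pose, the force and the opening at its end, in the units of the state.
- state(): the state, without advancing time (a new reading comes with each control period).
- grab_frame(name): name is "scene" or "top" or "wrist"; returns a dict with "image" (420x560x3 uint8, red, green, blue), "depth" (420x560 float32, m along the optical axis (not along the pixel's ray), 0 where there is no reading), "fx", "fy", "cx", "cy" (pixels), "extrinsics" (4x4, takes a point from world to camera coordinates). Camera axes: x right, y up, looking along -z (the intrinsics and any distortion apply to the point x, -y, -z); pixel columns grow to the right and rows downward; lengths in m; the calibration is good to about 2 mm. A picture is of the moment at which its call begins.
- sign_off(): hands the job in, once; it reports no verdict.
The state is a dict: "time_s": time; "joint_positions": joint angles; "qd": joint speeds; "tau": joint torques, N m; "tool_pos": TCP position; "tool_rot": TCP orientation; "wrist_force": force on the tool from outside, world axes, zero at the start; "ft_torque": the same for the moment, N m; "width": opening from 0.0 (shut) to 1.0 (fully open).
Only numpy, scipy, OpenCV 4.12 (cv2) and the standard library are available. Lean on these libraries where they do the work, as an engineer would, in place of code of your own. Each camera call takes 0.05 s, during which the arm holds its last target. There are 200 camera calls.

## Task

The taller of the two flux-sample vials standing in the two-hole scan block has been scanned. Lift it out and set it upright in the one empty hole of the three-hole rack, lowered right down to the bottom of the hole rather than dropped, and let go. Leave the short vial standing in its hole of the scan block.

Things in the scene. Friction and masses are not known exactly. Their poses are not given: they have to be found in the camera images.
- tall_vial: The tall sample vial: an amber glass cylinder with a white screw cap and a paper band, 28 mm in diameter (cap included) and 105 mm high, about 85 g. Origin: centre of its flat underside; z runs up to the cap. It starts upright in one of the two holes (either one) of the grey scan block, a fixed block 80 mm wide, 154 mm long and 55 mm high with two holes 80 mm apart; its underside is 10 mm above the table and 60 mm of it stands above the block's top.
- short_vial: The short vial in the other hole of the scan block: the same make and diameter (28 mm), but 65 mm high, so that only 20 mm stands above the block. Origin: centre of its underside. Three more short vials like it stand about: two in the rack, one on the table.
- free_hole: The empty hole of the rack. Origin: centre of the hole's floor, 10 mm above the table and 45 mm below the rack's top; the hole's axis is vertical. A thin black rubber disc marks the floor. Bore 40 mm in diameter, widening over the top 6 mm to a 52 mm mouth.
- rack: The rack: a fixed grey plastic block, 80 mm wide (its x), 234 mm long (its y) and 55 mm high, with three equal holes in a row along its y, 80 mm apart, the middle one at its centre. Two hold short vials (20 mm of each stands above the rack), any one is empty. Origin: centre of its underside on the table.

How it is judged:
By the outcome, as a careful person would: the job done as asked, in the order asked, and still so for the second after the job is handed in, with the robot touching nothing.
It also fails if it takes over 38 s, if anything falls off the work surface, if the arm or the gripper's body presses on something with over 40 N, if the wrist force passes 120 N, or if a joint passes its speed limit or range.

## Working session

There is one attempt and no reset: what is moved stays moved. The work goes in short steps, Python scripts to look and compute and a tool call to move; the robot and the scene stay as the last step left them, time stands still between calls to the robot, and variables do not carry over. Pictures are saved under pics/ and viewed, about 8 in all and at most 12, crops included, and the job is handed in when it is done.

Besides the shell and the picture viewer there is one more tool, called after ">>>" by a JSON object that holds its "name" and its "arguments". move_arm: Moves the arm, as the interface text tells. Its arguments: {"type":"object","properties":{"motion":{"type":"array"},"grip_force":{"type":"number"}},"required":["motion"]}

```bash
mkdir -p pics
cat > h.py <<'E'
import numpy as np,cv2
from plant import state,grab_frame,sign_off
def cloud(f):
    d=f["depth"];h,w=d.shape;v,u=np.mgrid[:h,:w]
    p=np.stack([(u-f["cx"])/f["fx"]*d,-(v-f["cy"])/f["fy"]*d,-d],-1)
    E=np.array(f["extrinsics"]);return (p-E[:3,3])@E[:3,:3]
def save(f,n): cv2.imwrite(n,cv2.cvtColor(f["image"],cv2.COLOR_RGB2BGR))
E
python3 - <<'E'
from h import *
for n in("top","scene"):
    f=grab_frame(n);save(f,f"pics/{n}1.png");np.savez(f"{n}.npz",p=cloud(f),d=f["depth"],im=f["image"]);print(n,np.round(f["extrinsics"],3).tolist(),f["fx"],f["cx"],f["cy"],[k for k in f])
s=state();print(s["tool_pos"],np.round(s["tool_rot"],3).tolist(),s["time_s"],s["width"])
E
```

```text
top [[0.003, -1.0, 0.014, -0.033], [0.995, 0.004, 0.098, -0.549], [-0.098, 0.014, 0.995, -0.923], [0.0, 0.0, 0.0, 1.0]] 494.99445221740183 272.54035849530715 209.59730119867837 ['image', 'depth', 'fx', 'fy', 'cx', 'cy', 'extrinsics']
scene [[0.265, 0.964, -0.011, -0.143], [-0.698, 0.2, 0.688, 0.344], [0.665, -0.174, 0.726, -1.522], [0.0, 0.0, 0.0, 1.0]] 500.39920408862423 279.41412363009067 210.34373569445958 ['image', 'depth', 'fx', 'fy', 'cx', 'cy', 'extrinsics']
[0.13648602 0.48045381 0.23850956] [[-0.962, 0.273, -0.001], [0.273, 0.962, -0.002], [0.0, -0.002, -1.0]] 0.1 1.000079912235229
```

View pics/top1.png

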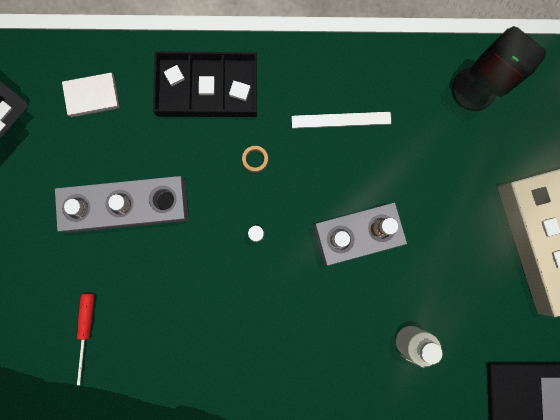

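View pics/scene1.png

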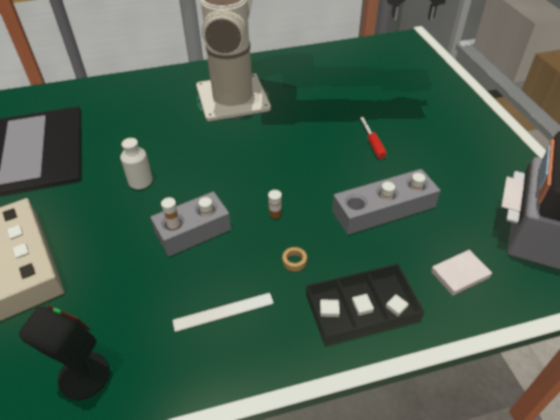

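The top view shows the scan block with the tall vial in its right hole (cap at about 388,226) and the short one at (342,239). The rack's empty hole is at (163,199), and its short vials are at (72,206) and (117,202). A loose short vial stands at (256,233). The scene view agrees: the tall vial is at (170,210) and the empty hole at (356,203).

```bash
cat > m.py <<'E'
from h import *
f=grab_frame("top");P=cloud(f);im=f["image"].astype(int);E=np.array(f["extrinsics"]);R,t=E[:3,:3],E[:3,3];C=-R.T@t
def ray(u,v,z):
    d=R.T@np.array([(u-f["cx"])/f["fx"],-(v-f["cy"])/f["fy"],-1]);return C+d*(z-C[2])/d[2]
white=((im.min(2)>170)).astype(np.uint8)
n,l,s,c=cv2.connectedComponentsWithStats(white)
for i in range(1,n):
    if 60<s[i,4]<600:
        z=np.median(P[l==i][:,2]); 
        print("white",c[i].round(1),s[i,4],z.round(3),[ray(*c[i],h).round(4).tolist() for h in(.075,.115)])
g=((P[...,2]>.045)&(P[...,2]<.065)&(P[...,0]>0.1)).astype(np.uint8)
for cn in cv2.findContours(g,cv2.RETR_EXTERNAL,cv2.CHAIN_APPROX_NONE)[0]:
    if cv2.contourArea(cn)>1500:
        r=cv2.minAreaRect(cn);b=cv2.boxPoints(r);w=np.array([ray(*q,.055)for q in b]);print("box",np.round(r[0]),ray(*r[0],.055).round(4),w[:,:2].round(3).tolist())
blk=(im.max(2)<45).astype(np.uint8);blk[:, :145]=0;blk[:,182:]=0;blk[:185]=0;blk[214:]=0
n,l,s,c=cv2.connectedComponentsWithStats(blk)
for i in range(1,n):
    if s[i,4]>50: print("hole",c[i],s[i],ray(*c[i],.01),ray(*c[i],.055))
E
python3 m.py
```

```text
white [173.4  74.3] 213 0.018 [[0.7974, 0.1553, 0.075], [0.7822, 0.1475, 0.115]]
white [206.  84.] 255 0.017 [[0.7793, 0.0942, 0.075], [0.7649, 0.0892, 0.115]]
white [239.1  89.4] 260 0.018 [[0.7694, 0.0324, 0.075], [0.7554, 0.0302, 0.115]]
white [  3.4 108.6] 112 0.089 [[0.7297, 0.4667, 0.075], [0.7175, 0.4451, 0.115]]
white [115.6 201.9] 190 0.076 [[0.5572, 0.2546, 0.075], [0.5527, 0.2425, 0.115]]
white [ 71.5 206.1] 193 0.076 [[0.5493, 0.3341, 0.075], [0.5451, 0.3184, 0.115]]
white [389.6 225.6] 209 0.116 [[0.5158, -0.2441, 0.075], [0.5131, -0.234, 0.115]]
white [255.3 233. ] 182 0.066 [[0.5016, 0.0005, 0.075], [0.4996, -0.0003, 0.115]]
white [341.9 238.4] 189 0.076 [[0.4922, -0.1566, 0.075], [0.4906, -0.1504, 0.115]]
white [ 80.1 362.3] 107 0.016 [[0.273, 0.3072, 0.075], [0.2812, 0.2927, 0.115]]
white [430.6 354. ] 400 0.124 [[0.2872, -0.3125, 0.075], [0.2947, -0.2994, 0.115]]
box [361. 233.] [ 0.5026 -0.1945  0.055 ] [[0.521, -0.109], [0.562, -0.26], [0.484, -0.28], [0.444, -0.13]]
box [119. 203.] [0.5568 0.2544 0.055 ] [[0.585, 0.378], [0.61, 0.141], [0.529, 0.131], [0.505, 0.366]]
box [533. 242.] [ 0.4866 -0.5167  0.055 ] [[0.625, -0.474], [0.626, -0.573], [0.352, -0.558], [0.352, -0.462]]
hole [164.87053571 200.53571429] [157 192  17  18 224] [0.56768512 0.17876637 0.01      ] [0.56245368 0.16956125 0.055     ]
```

>>> {"name": "move_arm", "arguments": {"motion": [[[-0.93,-0.975,0,0,0,0,100],[-0.93,-0.975,0,0,0,0,100],[-0.93,-0.975,0,0,0,0,100],[-0.93,-0.975,0,0,0,0,100],[-0.93,-0.975,0,0,0,0,100],[-0.93,-0.975,0,0,0,0,100],[-0.93,-0.975,0,0,0,0,100],[-0.93,-0.975,0,0,0,0,100]]]}}

```text
time_s: 0.82
tool_pos: [0.2624, 0.241, 0.2392]
tool_rot: [[-0.962, 0.273, 0.0], [0.273, 0.962, -0.0], [-0.0, -0.0, -1.0]]
wrist_force: [0.3, -0.4, -0.0]
width: 1.0
```

>>> {"name": "move_arm", "arguments": {"motion": [[[-0.93,-0.975,0,0,0,0,100],[-0.93,-0.975,0,0,0,0,100],[-0.93,-0.975,0,0,0,0,100],[-0.93,-0.975,0,0,0,0,100],[-0.93,-0.975,0,0,0,0,100],[-0.93,-0.975,0,0,0,0,100],[-0.93,-0.975,0,0,0,0,100],[-0.93,-0.975,0,0,0,0,100]]]}}

```text
time_s: 1.48
tool_pos: [0.3881, 0.0024, 0.2392]
tool_rot: [[-0.962, 0.274, 0.0], [0.274, 0.962, 0.0], [0.0, 0.0, -1.0]]
wrist_force: [0.9, 0.4, 0.7]
width: 1.002
```

>>> {"name": "move_arm", "arguments": {"motion": [[[-0.93,-0.975,0,0,0,0,100],[-0.93,-0.975,0,0,0,0,100],[-0.93,-0.975,0,0,0,0,100],[-0.93,-0.975,0,0,0,0,100],[-0.93,-0.975,0,0,0,0,100],[-0.93,-0.975,0,0,0,0,100],[-0.93,-0.975,0,0,0,0,100],[-0.93,-0.975,0,0,0,0,100]]]}}

```text
time_s: 2.15
tool_pos: [0.5138, -0.2358, 0.2388]
tool_rot: [[-0.962, 0.274, -0.001], [0.274, 0.962, 0.0], [0.001, 0.0, -1.0]]
wrist_force: [0.9, -0.0, 0.3]
width: 0.998
```

>>> {"name": "move_arm", "arguments": {"motion": [[[0,0,0,0,0,0.12,100],[0,0,0,0,0,0.12,100],[0,0,0,0,0,0.12,100],[0,0,0,0,0,0.12,100],[0,0,0,0,0,0.12,100],[0,0,0,0,0,0.12,100],[0,0,0,0,0,0.12,100],[0,0,0,0,0,0.12,100]]]}}

```text
time_s: 2.82
tool_pos: [0.5133, -0.2342, 0.2388]
tool_rot: [[-0.322, 0.947, -0.001], [0.947, 0.322, 0.0], [0.001, -0.001, -1.0]]
wrist_force: [0.2, 0.4, 1.2]
width: 1.002
```

>>> {"name": "move_arm", "arguments": {"motion": [[[0,0,0,0,0,0.07,100],[0,0,0,0,0,0,100]]]}}

```text
time_s: 2.98
tool_pos: [0.5133, -0.2341, 0.2388]
tool_rot: [[-0.26, 0.966, -0.001], [0.966, 0.26, 0.0], [0.001, -0.001, -1.0]]
wrist_force: [-0.8, 0.1, 0.3]
width: 1.001
```

```bash
cat > w.py <<'E'
from h import *
import sys
s=state();print(s["time_s"],s["tool_pos"],np.round(s["tool_rot"],3).tolist(),s["wrist_force"],s["width"],np.round(s["joint_positions"],3))
f=grab_frame("wrist");save(f,sys.argv[1]);P=cloud(f);np.savez("w.npz",P=P,im=f["image"])
im=f["image"].astype(int);E=np.array(f["extrinsics"]);R,t=E[:3,:3],E[:3,3];C=-R.T@t
def ray(u,v,z):
    d=R.T@np.array([(u-f["cx"])/f["fx"],-(v-f["cy"])/f["fy"],-1]);return C+d*(z-C[2])/d[2]
n,l,s,c=cv2.connectedComponentsWithStats((im.min(2)>150).astype(np.uint8))
for i in range(1,n):
    if s[i,4]>300: z=np.median(P[l==i][:,2]);print("white",c[i].round(1),s[i].tolist(),z.round(4),[ray(*c[i],h).round(4).tolist() for h in(.075,.115)])
E
python3 w.py pics/w1.png
```

```text
2.9833 [ 0.51332248 -0.23413104  0.23884817] [[-0.26, 0.966, -0.001], [0.966, 0.26, 0.0], [0.001, -0.001, -1.0]] [-0.76322425  0.12104807  0.25317944] 1.0007056718898049 [-0.428  0.37   0.183  1.385  0.     0.88 ]
white [303.3  71.3] [259, 46, 67, 72, 2427] 0.0551 [[0.5063, -0.1372, 0.075], [0.5041, -0.1395, 0.115]]
white [497.8 155.1] [449, 64, 98, 187, 4716] 0.004 [[0.685, -0.158, 0.075], [0.6589, -0.1575, 0.115]]
white [277.9  92.2] [260, 74, 38, 39, 1147] 0.0756 [[0.491, -0.1576, 0.075], [0.4909, -0.1571, 0.115]]
white [278.9 191.1] [234, 148, 87, 73, 4042] 0.0556 [[0.5135, -0.2374, 0.075], [0.5104, -0.2263, 0.115]]
white [ 36.4 185.4] [0, 150, 93, 82, 4138] 0.0875 [[0.3067, -0.2879, 0.075], [0.3312, -0.27, 0.115]]
```

View pics/w1.png

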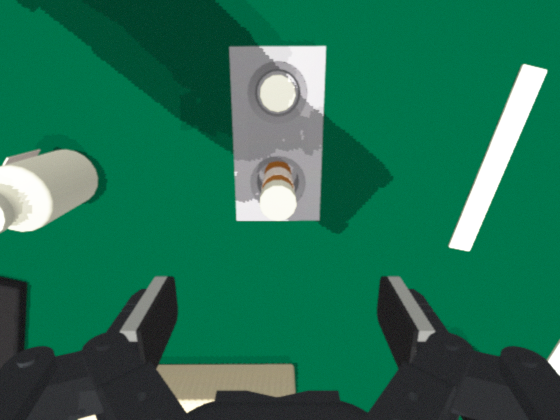

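The wrist view shows the tall vial's cap at (278,202), midway between the fingers (175 and 378). The bottle at (50,190) is clear of the descent.

Run:
```python
import numpy as np
P=np.load("w.npz")["P"]
m=(P[...,2]>.108)&(P[...,2]<.122);m[:,:200]=0;m[:,350:]=0;m[260:]=0
q=P[m];print(len(q),q.min(0),q.max(0),q.mean(0),(q.min(0)+q.max(0))/2)
```

```text
1084 [ 0.49717    -0.24982232  0.10807322] [ 0.52548109 -0.22129918  0.11768661] [ 0.51116972 -0.23476435  0.11544632] [ 0.51132555 -0.23556075  0.11287992]
```

>>> {"name": "move_arm", "arguments": {"motion": [[[0,-0.06,0.95,0,0,0,100],[0,0,0.95,0,0,0,100],[0,0,0.95,0,0,0,100],[0,0,0.95,0,0,0,100],[0,0,0.95,0,0,0,100],[0,0,0.95,0,0,0,100],[0,0,0.5,0,0,0,100],[0,0,0.3,0,0,0,100]]]}}

```text
time_s: 3.7
tool_pos: [0.5105, -0.2339, 0.0742]
tool_rot: [[-0.263, 0.965, -0.004], [0.965, 0.263, 0.002], [0.003, -0.003, -1.0]]
wrist_force: [-0.1, 1.1, 0.4]
width: 0.998
```

>>> {"name": "move_arm", "arguments": {"motion": [[[0,0,0,0,0,0,15],[0,0,0,0,0,0,15],[0,0,0,0,0,0,15],[0,0,0,0,0,0,15],[0,0,0,0,0,0,15],[0,0,0,0,0,0,15],[0,0,0,0,0,0,15],[0,0,0,0,0,0,15]]], "grip_force": 40}}

```text
time_s: 4.37
tool_pos: [0.513, -0.2351, 0.0782]
tool_rot: [[-0.261, 0.965, 0.003], [0.965, 0.261, -0.001], [-0.002, 0.002, -1.0]]
wrist_force: [0.5, 0.0, 5.6]
width: 0.314
```

>>> {"name": "move_arm", "arguments": {"motion": [[[0,0,0,0,0,0,0],[0,0,0,0,0,0,0],[0,0,0,0,0,0,0]]]}}

```text
time_s: 4.62
tool_pos: [0.513, -0.2351, 0.0782]
tool_rot: [[-0.261, 0.965, 0.003], [0.965, 0.261, -0.001], [-0.002, 0.002, -1.0]]
wrist_force: [-0.7, 0.0, 6.6]
width: 0.317
```

>>> {"name": "move_arm", "arguments": {"motion": [[[0,0,-0.3,0,0,0,0],[0,0,-0.5,0,0,0,0],[0,0,-0.7,0,0,0,0],[0,0,-0.8,0,0,0,0],[0,0,-0.9,0,0,0,0],[0,0,-0.9,0,0,0,0],[0,0,-0.9,0,0,0,0],[0,0,-0.6,0,0,0,0]]]}}

```text
time_s: 5.28
tool_pos: [0.5123, -0.2348, 0.2193]
tool_rot: [[-0.261, 0.965, 0.002], [0.965, 0.261, -0.001], [-0.001, 0.001, -1.0]]
wrist_force: [0.3, 0.1, 0.2]
width: 0.317
```

```bash
python3 w.py pics/w2.png; python3 -c "
from h import *
f=grab_frame('scene');save(f,'pics/s2.png')
a=cv2.imread('pics/w2.png');b=cv2.imread('pics/s2.png')[60:270,90:370]
cv2.imwrite('pics/c2.png',np.hstack([cv2.resize(a,(400,300)),cv2.resize(b,(400,300))]))"
```

```text
5.2833 [ 0.51233418 -0.23479004  0.21926536] [[-0.261, 0.965, 0.002], [0.965, 0.261, -0.001], [-0.001, 0.001, -1.0]] [0.34463457 0.07160244 0.22462174] 0.3166089219092364 [-0.43   0.374  0.138  1.333 -0.     0.877]
white [305.7  71.2] [258, 42, 73, 83, 2998] 0.055 [[0.5062, -0.1386, 0.075], [0.5037, -0.1409, 0.115]]
white [510.2 158.1] [457, 62, 103, 197, 5224] 0.004 [[0.6824, -0.158, 0.075], [0.6546, -0.1575, 0.115]]
white [279.   91.5] [259, 70, 41, 43, 1308] 0.0756 [[0.4909, -0.1576, 0.075], [0.4906, -0.1571, 0.115]]
white [311.7 189.8] [291, 150, 34, 77, 1554] 0.0553 [[0.5371, -0.2247, 0.075], [0.5301, -0.2146, 0.115]]
white [ 26.8 190.5] [0, 152, 80, 88, 3752] 0.0854 [[0.3111, -0.2864, 0.075], [0.3365, -0.2675, 0.115]]
white [276.2 176.3] [259, 165, 35, 24, 595] 0.0103 [[0.506, -0.2213, 0.075], [0.5035, -0.2117, 0.115]]
white [245.2 200.7] [233, 166, 37, 62, 1293] 0.0553 [[0.4866, -0.2481, 0.075], [0.4868, -0.2347, 0.115]]
white [275.5 249.5] [248, 233, 51, 43, 1056] 0.2067 [[0.5224, -0.2847, 0.075], [0.5176, -0.266, 0.115]]
white [276.9 333.4] [235, 283, 84, 99, 6493] 0.2565 [[0.5467, -0.3695, 0.075], [0.5383, -0.3387, 0.115]]
white [549.6 400.4] [534, 371, 26, 49, 722] 0.0031 [[0.8395, -0.3763, 0.075], [0.7892, -0.3445, 0.115]]
```

View pics/c2.png

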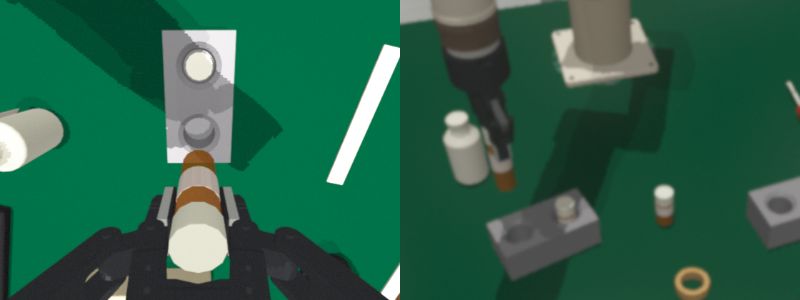

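The vial is in the grip and out of the block, with its hole empty. The short vial still stands in its hole. The cap top is at z=0.2565, as expected, so it did not slip.

>>> {"name": "move_arm", "arguments": {"motion": [[[0.5,0.2,0,0,0,0,0],[0.9,0.37,0,0,0,0,0],[0.95,0.39,0,0,0,0,0],[0.95,0.39,0,0,0,0,0],[0.95,0.39,0,0,0,0,0],[0.95,0.39,0,0,0,0,0],[0.95,0.39,0,0,0,0,0],[0.95,0.39,0,0,0,0,0]]]}}

```text
time_s: 6.05
tool_pos: [0.5345, -0.0421, 0.2146]
tool_rot: [[-0.261, 0.965, -0.004], [0.965, 0.261, 0.001], [0.002, -0.004, -1.0]]
wrist_force: [0.0, 0.5, -0.4]
width: 0.312
```

>>> {"name": "move_arm", "arguments": {"motion": [[[0.95,0.39,0,0,0,0,0],[0.95,0.39,0,0,0,0,0],[0.95,0.39,0,0,0,0,0],[0.95,0.39,0,0,0,0,0],[0.95,0.39,0,0,0,0,0],[0.95,0.39,0,0,0,0.08,0],[0,0,0,0,0,0.08,0],[0,0,0,0,0,0,0]]]}}

```text
time_s: 6.72
tool_pos: [0.5536, 0.1106, 0.2144]
tool_rot: [[-0.106, 0.994, -0.004], [0.994, 0.106, -0.001], [-0.0, -0.004, -1.0]]
wrist_force: [-0.4, -0.5, -0.9]
width: 0.318
```

```bash
cat > w3.py <<'E'
from h import *
s=state();T=np.array(s["tool_pos"]);Rt=np.array(s["tool_rot"]);print(s["time_s"],T,np.round(Rt,3).tolist(),s["wrist_force"],s["width"])
f=grab_frame("wrist");save(f,"pics/w3.png");P=cloud(f);np.savez("w.npz",P=P,im=f["image"])
a=[.565,.175]
# rack top outline, and hole: pixels in rack neighbourhood
z=P[...,2];near=np.hypot(P[...,0]-a[0],P[...,1]-a[1])
fl=(z<.018)&(z>0)&(near<.026);q=P[fl];print("floor",len(q),q.min(0),q.max(0),(q.min(0)+q.max(0))[:2]/2)
top=(abs(z-.055)<.0025)&(near<.045);q=P[top];th=np.arctan2(q[:,1]-a[1],q[:,0]-a[0]);r=np.hypot(q[:,0]-a[0],q[:,1]-a[1])
e=[]
for k in np.arange(-np.pi,np.pi,.15):
    m=abs(th-k)<.08
    if m.sum()>8:e.append(q[m][r[m].argmin(),:2])
e=np.array(e);A=np.c_[2*e,np.ones(len(e))];c=np.linalg.lstsq(A,(e**2).sum(1),rcond=None)[0];print("mouth fit",c[:2],np.sqrt(c[2]+c[0]**2+c[1]**2),len(e),e.min(0),e.max(0))
v=(z>.12)&(np.hypot(P[...,0]-T[0],P[...,1]-T[1])<.025);
for lo in np.arange(.14,.27,.01):
    q=P[v&(z>lo)&(z<lo+.01)];
    if len(q)>5:
        l=(q-T)@Rt;print(lo.round(3),len(q),"x",l[:,0].min().round(4),l[:,0].max().round(4),"y",l[:,1].min().round(4),l[:,1].max().round(4))
E
python3 w3.py
```

```text
6.7167 [0.55361453 0.11060934 0.21439427] [[-0.106, 0.994, -0.004], [0.994, 0.106, -0.001], [-0.0, -0.004, -1.0]] [-0.38725607 -0.52863413 -0.85117568] 0.3178896198180018
floor 1517 [0.54407431 0.15244416 0.00851639] [0.58360416 0.19207258 0.01799988] [0.56383923 0.17225837]
mouth fit [0.56359659 0.17251264] 0.022439328269141398 42 [0.54074649 0.14995545] [0.58583715 0.19586723]
0.14 48 x 0.0042 0.0134 y -0.015 0.0106
0.15 240 x 0.0043 0.0136 y -0.0151 0.011
0.16 281 x 0.004 0.0136 y -0.0151 0.0109
0.17 322 x 0.0041 0.0135 y -0.0152 0.0109
0.18 340 x 0.0023 0.0141 y -0.016 0.0117
0.19 455 x 0.0012 0.014 y -0.0159 0.0119
0.2 557 x 0.0026 0.0141 y -0.016 0.0116
0.21 1212 x 0.0018 0.0143 y -0.024 0.024
0.22 1477 x 0.0015 0.0137 y -0.0241 0.0241
0.23 1683 x 0.0037 0.0141 y -0.024 0.0239
0.24 2309 x -0.0113 0.0145 y -0.0225 0.0216
0.25 5753 x -0.0147 0.0144 y -0.0223 0.0219
0.26 772 x 0.0026 0.016 y -0.0226 0.0219
```

View pics/w3.png

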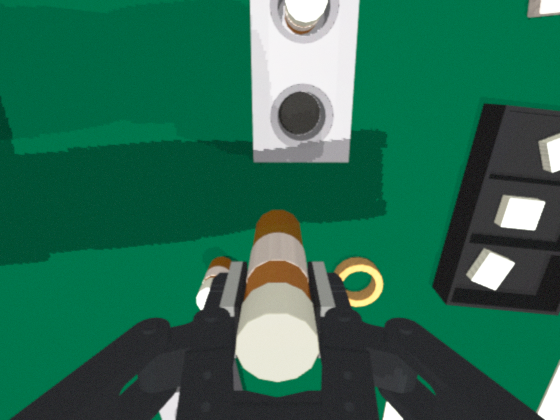

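The vial hangs straight: its centre is at about −2 mm in tool y at all heights. The empty hole is at (301,114) and measures about (0.564,0.173). Next I go above it and check from close by.

>>> {"name": "move_arm", "arguments": {"motion": [[[0.6,0.18,0,0,0,0,0],[0.65,0.2,0,0,0,0,0],[0.7,0.2,0,0,0,0,0],[0.5,0.16,0.3,0,0,0,0],[0,0,0.8,0,0,0,0],[0,0,0.8,0,0,0,0],[0,0,0.6,0,0,0,0],[0,0,0.3,0,0,0,0]]]}}

```text
time_s: 7.43
tool_pos: [0.5651, 0.1704, 0.143]
tool_rot: [[-0.104, 0.995, -0.006], [0.995, 0.104, -0.002], [-0.001, -0.006, -1.0]]
wrist_force: [-1.0, 0.0, -1.6]
width: 0.314
```

>>> {"name": "move_arm", "arguments": {"motion": [[[0,0,0,0,0,0,0],[0,0,0,0,0,0,0]]]}}

```text
time_s: 7.6
tool_pos: [0.5669, 0.1709, 0.1463]
tool_rot: [[-0.104, 0.995, -0.001], [0.995, 0.104, -0.0], [-0.0, -0.001, -1.0]]
wrist_force: [0.6, -0.6, -0.1]
width: 0.319
```

```bash
sed -i 's/z>.12)/z>.062)/; s/arange(.14,.27/arange(.07,.2/; s/w3.png/w4.png/' w3.py; python3 w3.py; python3 -c "
from h import *
for n in('scene','top'):save(grab_frame(n),f'pics/{n}4.png')
a=cv2.imread('pics/w4.png');b=cv2.imread('pics/scene4.png')[90:240,280:480];
cv2.imwrite('pics/c4.png',np.hstack([cv2.resize(a,(400,300)),cv2.resize(b,(400,300))]))"
```

```text
7.6 [0.56694612 0.17089641 0.14626192] [[-0.104, 0.995, -0.001], [0.995, 0.104, -0.0], [-0.0, -0.001, -1.0]] [ 0.63942393 -0.56759985 -0.1037323 ] 0.3194779039213266
floor 1215 [0.54411748 0.15448802 0.00938572] [0.58376158 0.18254064 0.01794933] [0.56393953 0.16851433]
mouth fit [0.56440639 0.16897119] 0.02473396840522949 37 [0.54033817 0.13952189] [0.58759525 0.19563506]
0.07 9 x 0.0043 0.0128 y -0.015 0.0101
0.08 235 x 0.0042 0.0136 y -0.0151 0.0109
0.09 277 x 0.0039 0.0134 y -0.0152 0.0108
0.1 317 x 0.0045 0.0135 y -0.0152 0.0109
0.11 315 x 0.002 0.0137 y -0.016 0.0117
0.12 442 x 0.002 0.0138 y -0.0159 0.0118
0.13 518 x 0.0018 0.0141 y -0.0159 0.0117
0.14 1082 x 0.0019 0.0142 y -0.0241 0.0238
0.15 1426 x 0.0013 0.0137 y -0.0241 0.024
0.16 1649 x 0.0031 0.0142 y -0.0241 0.0241
0.17 2251 x -0.0121 0.0149 y -0.0237 0.0236
0.18 5962 x -0.0149 0.0146 y -0.022 0.0221
0.19 963 x -0.0076 0.0135 y -0.0222 0.0221
```

View pics/c4.png

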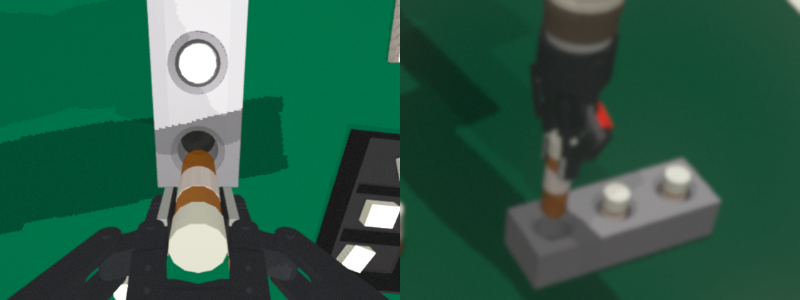

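The vial is over the hole. By the wrist camera it is about 1 mm off in x and 2 mm in y, against 6 mm of clearance. I correct and lower.

>>> {"name": "move_arm", "arguments": {"motion": [[[0.1,-0.03,0,0,0,0,0],[0,0,0.3,0,0,0,0],[0,0,0.4,0,0,0,0],[0,0,0.4,0,0,0,0],[0,0,0.4,0,0,0,0],[0,0,0.4,0,0,0,0],[0,0,0.3,0,0,0,0],[0,0,0.2,0,0,0,0]]]}}

```text
time_s: 8.42
tool_pos: [0.5654, 0.1735, 0.0848]
tool_rot: [[-0.104, 0.995, -0.003], [0.995, 0.104, -0.001], [-0.001, -0.003, -1.0]]
wrist_force: [0.2, 0.4, -0.6]
width: 0.314
```

>>> {"name": "move_arm", "arguments": {"motion": [[[0,0,0.04,0,0,0,0],[0,0,0.04,0,0,0,0],[0,0,0.04,0,0,0,0],[0,0,0.04,0,0,0,0],[0,0,0,0,0,0,0],[0,0,0,0,0,0,0]]]}}

```text
time_s: 8.92
tool_pos: [0.5666, 0.1738, 0.0832]
tool_rot: [[-0.104, 0.995, 0.001], [0.995, 0.104, 0.0], [0.0, 0.001, -1.0]]
wrist_force: [-1.1, -0.1, -0.7]
width: 0.315
```

>>> {"name": "move_arm", "arguments": {"motion": [[[0,0,0.04,0,0,0,0],[0,0,0.04,0,0,0,0],[0,0,0.04,0,0,0,0],[0,0,0,0,0,0,0],[0,0,0,0,0,0,0]]]}}

```text
time_s: 9.33
tool_pos: [0.5662, 0.1737, 0.0797]
tool_rot: [[-0.104, 0.995, -0.0], [0.995, 0.104, -0.0], [-0.0, -0.0, -1.0]]
wrist_force: [0.6, 0.0, -1.1]
width: 0.315
```

>>> {"name": "move_arm", "arguments": {"motion": [[[0,0,0.03,0,0,0,0],[0,0,0.03,0,0,0,0],[0,0,0,0,0,0,0],[0,0,0,0,0,0,0]]]}}

```text
time_s: 9.67
tool_pos: [0.5663, 0.1738, 0.0783]
tool_rot: [[-0.104, 0.995, -0.0], [0.995, 0.104, -0.0], [-0.0, -0.0, -1.0]]
wrist_force: [0.4, 0.4, -0.4]
width: 0.317
```

>>> {"name": "move_arm", "arguments": {"motion": [[[0,0,0.02,0,0,0,0],[0,0,0.02,0,0,0,0],[0,0,0,0,0,0,0],[0,0,0,0,0,0,0]]]}}

```text
time_s: 10.0
tool_pos: [0.5664, 0.1738, 0.0782]
tool_rot: [[-0.104, 0.995, 0.001], [0.995, 0.104, 0.0], [0.0, 0.001, -1.0]]
wrist_force: [-2.7, 0.2, 5.7]
width: 0.314
```

```bash
sed -i 's/w4.png/w5.png/' w3.py; python3 w3.py | tail -4; python3 -c "
import numpy as np
P=np.load('w.npz')['P'];z=P[...,2];m=(np.hypot(P[...,0]-.566,P[...,1]-.174)<.01)&(z>.1)&(z<.13);print('captop',np.median(z[m]))"
```

```text
0.12 1135 x -0.0082 0.0132 y -0.0224 0.0224
0.13 659 x 0.0026 0.0184 y -0.0207 0.0218
0.14 3547 x 0.0086 0.0187 y -0.0204 0.0191
0.15 2966 x 0.0095 0.0187 y -0.0194 0.0192
captop 0.11575796973978755
```

The descent stopped at TCP z=0.0782 with 5.7 N. That is the same height as the original grasp, and the cap top is at 0.1158, so the vial is on the floor. Releasing now.

>>> {"name": "move_arm", "arguments": {"motion": [[[0,0,0,0,0,0,36],[0,0,0,0,0,0,42],[0,0,0,0,0,0,50],[0,0,0,0,0,0,60],[0,0,0,0,0,0,75],[0,0,0,0,0,0,90],[0,0,0,0,0,0,90],[0,0,0,0,0,0,90]]]}}

```text
time_s: 10.72
tool_pos: [0.5663, 0.1738, 0.0772]
tool_rot: [[-0.104, 0.995, -0.0], [0.995, 0.104, -0.0], [-0.0, -0.0, -1.0]]
wrist_force: [0.3, -0.4, -0.6]
width: 0.901
```

>>> {"name": "move_arm", "arguments": {"motion": [[[0,0,-0.3,0,0,0,90],[0,0,-0.5,0,0,0,90],[0,0,-0.9,0,0,0,90],[0,0,-0.9,0,0,0,90],[0,0,-0.9,0,0,0,90],[0,0,-0.9,0,0,0,90],[0,0,-0.9,0,0,0,90],[0,0,0,0,0,0,90]]]}}

```text
time_s: 11.38
tool_pos: [0.5689, 0.1746, 0.216]
tool_rot: [[-0.104, 0.995, 0.01], [0.995, 0.104, 0.003], [0.002, 0.01, -1.0]]
wrist_force: [0.7, -1.1, 0.6]
width: 0.898
```

Run:
```python
from h import *
s=state();print(s["time_s"],s["tool_pos"],s["wrist_force"],s["width"])
f=grab_frame("wrist");save(f,"pics/w6.png");P=cloud(f);z=P[...,2]
m=(np.hypot(P[...,0]-.566,P[...,1]-.174)<.03)&(z>.11)&(z<.125);q=P[m];print(len(q),(q.min(0)+q.max(0))/2,np.median(q[:,2]))
save(grab_frame("scene"),"pics/s6.png")
a=cv2.imread('pics/w6.png');b=cv2.imread('pics/s6.png')[120:270,130:450]
cv2.imwrite('pics/c6.png',np.hstack([cv2.resize(a,(300,225)),cv2.resize(b,(480,225))]))
```

```text
11.3833 [0.56893605 0.17456176 0.21604308] [ 0.72760111 -1.09723662  0.5541306 ] 0.8978502034856422
1248 [0.56458955 0.17315568 0.11393361] 0.11570973478873116
```

View pics/c6.png

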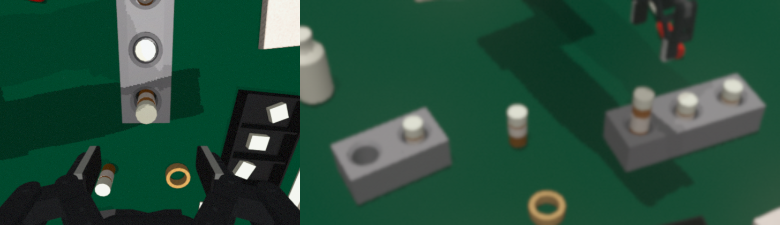

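The tall vial stands upright in the rack's formerly empty hole, with its cap top at 0.1157. The short vial is still in the scan block, the other vials are in place, and the gripper is clear.

```bash
python3 -c "
from plant import *
print(sign_off())"
```

```text
the job is handed in; nothing more can be done
None
```

I lifted the tall vial out of the scan block, lowered it to the floor of the rack's empty hole, let go and backed the arm off upward. I then handed the job in at about 11.5 s of robot time.

- **Seating:** the descent stopped with light contact of about 6 N, at the same tool height as the original grasp. After release the cap top measured 0.1157 m against the expected 0.115 m. The vial stood upright and centred within about 1 mm by the wrist camera.
- **Surroundings:** the short vial is still in its scan-block hole, the other vials look undisturbed, and the gripper is clear of everything.
- **Disagreement:** the overhead and wrist cameras differed by 1–3 mm on where the hole is. I aimed mostly by the wrist camera, and the 6 mm of clearance covered the difference. No check failed.

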